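# Clear the clamp crate from the cabinet and open its glass door

### The arm

A 6-joint arm with a two-finger parallel gripper is mounted at the origin on the work surface. World frame = base frame: x ahead of the robot, y to its left, z up, the work surface at z = 0. Lengths are in mm, angles in rad, forces in N, time in s.
With the tool pointing down it reaches from about 250 to 725 mm from the base axis. Payload 4 kg.
Tool frame: the origin (TCP) lies on the centre line of the jaws, within the pads' length; the fingertips stand 25 mm ahead of it and the grasp point (between the pads) lies 6 mm ahead of it; z points along the fingers, y is the line along which they close (so a half turn about z gives the same grasp; the last joint's range is limited). The gripper opens to 85 mm and grips with 20 to 120 N. Pads are 22 mm wide; open, the fingers measure 114 mm over their backs; the gripper's body (76 mm by 85 mm) begins 54 mm behind the grasp point. The pads swing forward as they close: fully open they stand 13 mm farther back than shut.
Start: joints at [-1.185, 0.241, 0.005, 1.335, 0, 1.571], TCP at [188.148, -463.249, 256.306] pointing down, gripper open.
Joint ranges: [-2.72, 2.72], [-1.05, 1.87], [-1.09, 1.28], [-1.99, 2.15], [-1.42, 1.44], [-3.14, 3.14]. Speed limits (rad/s): [2.79, 2.79, 3.14, 3.14, 3.14, 3.14].

### API

Orientations are given as a unit quaternion [x, y, z, w].
In Python, from bench import r gives the robot as it stands. The module is installed in compiled form; this text tells all that it offers.
- The arm moves only by the tool move_arm, never from a script. Its arguments are lists of equal length, an entry for each row: "travel": the shift along the tool's x, y, z as a fraction of full scale, a list of three; "twist": the turn, a rotation vector about the tool's x, y, z as a fraction of full scale, a list of three; "jaw": the gripper's target within -1 to 1 (fully open at 1, half-way at 0, shut at -1). In form: {"travel": [[dx, dy, dz], ...], "twist": [[rx, ry, rz], ...], "jaw": [jaw, ...]}. A call has 1 to 5 rows; each row is the pose to reach, as a shift and turn from the pose commanded when the call began, along the tool's axes at that moment, turning the shorter way round; what a row does not reach only later rows make up. Full scale, the value 1, is 12 cm for a shift and 180 degrees for a turn. A row lasts 1/10 s, in which the tool goes at most 50 mm and 8.59 degrees, less where a joint would pass 70% of its speed; a pose out of reach is approached as far as the arm can. A call with a number of a shift or a turn outside -1 to 1 is refused whole. A call with a gripper value outside its range is refused whole. The fingers move at their own pace and stop on an object; the grip force is fixed at half the most. Time passes only in rows, so rows that repeat a pose let the fingers close. It gives the time, the measured TCP pose, the force, the opening and the grip force at its end, in the units of the state.
- r.observe(): the state, without advancing time (a new reading comes with each control period).
- r.camera(name): name is "side" or "top"; returns the picture (400x640x3 uint8, blue, green, red); there is no depth.
- r.calibration(name): a dict with "fovy" (degrees; the focal length in pixels is half the picture's height over the tangent of half this angle, whatever the lens; pixels are square), "cx", "cy" (the principal point, pixels), "D" ([k1, k2, p1, p2, k3] as OpenCV has them; the pictures are not rectified), "extrinsics" (4x4, takes a point from camera to world coordinates). Camera axes: x right, y down, z forward; pixel columns grow to the right and rows downward; lengths in mm; the calibration is good to about 2 mm. A picture is of the moment at which its call begins. calibration takes no time and is no camera call.
- r.hand_in(): hands the job in; it is judged then, once.
Trained networks look in the newest picture that a camera, given by its name, has taken for a name from the list of things; names that differ only in an ending like _2 or _b are one class to them, and where a whole thing is asked for, a point or a joint stands for the part that bears it (a point fixed in the world has none). Each returns a list of dicts, best first, with "confidence" (0 to 1); they miss things now and then, are a little off and sometimes report something else, mostly with a low value. They report only what shows in the picture. A call takes as long as a camera call. They do not tell look-alikes from the thing itself.
- r.look_for(camera, query): "location" ([column, row] in pixels, amid what is visible of it).
The state is a dict: "clock": time; "joint_pos": joint angles; "joint_velocities": joint speeds; "tau": joint torques, N m; "position": TCP position; "tool_rot": TCP orientation; "contact_force": force on the tool from outside, world axes, zero at the start; "moment": the same for the moment, N m; "grip_width": finger opening in mm; "grip_force": force on a finger pad.
Only numpy, scipy, OpenCV 4.12 (cv2) and the standard library are available. Lean on these libraries where they do the work, as an engineer would, in place of code of your own. Each camera call takes 0.05 s, during which the arm holds its last target. There are 200 camera calls.

### The job

The tall crate of clamps is standing in the way of the cabinet's glass door. Push it back along the bench, low down near its base so that it slides on its feet and does not tip, until it stands flat against the rail at the back; then push the glass door fully open by its brass pull. Only push: lift nothing, keep the crate off the cabinet, and leave everything else on the bench where it lies.

Things in the scene. Friction and masses are not known exactly. Their poses are not given: they have to be found in the camera images.
- crate: Tall open red-brown wooden crate packed with spool clamps, 0.85 kg, top-heavy: 75 mm deep (its x), 105 wide (its y), walls 140 high, clamps up to 185. Four rubber feet 4 mm high give a stance of only 58 mm in x: pushed under 35 mm from the bench it slides (4 to 9 N), at half height or above it tips. Origin: centre of underside; its x points to the rail side, within 20 degrees of world x.
- crate_back (a point): Middle of the crate's face towards the rail: 37.5 mm from the crate's origin along its x, 20 mm above the bench.
- rail: Fixed wooden rail along the back edge of the bench, 22 mm thick in x, 45 mm high, 1.56 m long along y. Origin: centre of its underside; the face that looks to the robot (-x) is 11 mm nearer than the origin. The crate is to end with its far face flat against that face.
- cabinet: Fixed pine cabinet at the left, 320 mm wide (its y), 160 deep (its x), 200 high; its glass front looks to the robot's right. Origin: centre of underside; -x points out of the front, -y away from the robot. Channels along the front's top and bottom reach out to x = -94 mm. Far half: fixed pane; near half: the sliding door when shut. The crate starts 40 to 110 mm in front of it.
- door (a joint): How far the sliding glass door is open, m: 0 shut, 0.140 fully open against its stop. It slides away from the robot, along the cabinet's -y, with about 1.2 N of friction, and stays where it is left.
- door_pull (a point): Centre of the sliding door's brass pull: an upright fin 70 mm high (world z 115 to 185 mm), 4 mm thick along the slide, standing out 30 mm from the glass (x = -92 to -122 mm in the cabinet's frame), near the door edge that is closer to the robot. The point moves with the door.
- post_box: Bystander: squat open walnut box of spruce sound posts, 120 x 90 mm, 52 mm high, right of the place for the crate. Origin: centre of the underside.
- fingerboard: Bystander: cracked ebony fingerboard, 268 mm long along its x, 42 to 24 mm wide, 9 mm thick. Origin: centre of the underside.
- reamer: Bystander: brass peg reamer with a rosewood grip, 152 mm long along its x, 23 mm thick. Origin: at the joint of grip and shaft, on the bench.
- peg1: Bystander: boxwood tuning peg lying flat, 73 mm long along its x, head 23 mm wide, 9 mm thick; right of the crate. Origin: near the middle, on the bench.
- peg2: Bystander: boxwood tuning peg lying flat, 73 mm long along its x, head 23 mm wide, 9 mm thick; beside the crate's place at the rail. Origin: near the middle, on the bench.
- peg3: Bystander: boxwood tuning peg lying flat, 73 mm long along its x, head 23 mm wide, 9 mm thick; near the walnut box. Origin: near the middle, on the bench.
- peg4: Bystander: boxwood tuning peg lying flat, 73 mm long along its x, head 23 mm wide, 9 mm thick; beyond the walnut box, to the right. Origin: near the middle, on the bench.
There are look-alikes about, which are no part of the job. Leave any purple look-alike of the crate alone.

How it is judged (in metres and radians):
On the way, in this order (a step that is already met when the one before it is completed fails the run):
1. the crate stands flat against the back rail (x of crate_back in the frame of rail above -0.021 m and angle between the x axis of crate and the x axis of rail, either way round below 0.12 rad and angle between crate's own z axis and vertical below 0.04 rad and linear speed of crate below 0.02 m/s), for 0.2 s.
2. the glass door is slid fully open (value of joint door above 0.13 m), for 0.2 s.
At the end, for the whole second after the job is handed in: The crate stands upright and at rest on its feet, the middle of its far face within 10 mm of the back rail and square to it within 7 degrees; the glass door is within 10 mm of fully open (all of step 1 and value of joint door above 0.13 m and height (world z) of crate below 0.006 m); the robot touches nothing.
It fails at once if the crate tips by more than 8 degrees (angle between crate's own z axis and vertical above 0.14 rad).
It fails at once if the crate is lifted off the bench (height (world z) of crate above 0.01 m).
It fails at once if the crate is pushed against the cabinet with more than 5 N (contact force between crate and cabinet above 5 N).
It fails at once if something else on the bench is moved by more than 20 mm (distance of any of post_box, fingerboard, reamer, peg1, peg2, peg3, peg4 from where it was at the start of the episode above 0.02 m).
It also fails if it takes over 54 s, if anything falls off the work surface, if the arm or the gripper's body presses on something with over 40 N, if the wrist force passes 120 N, or if a joint passes its speed limit or range.

## Working session

There is one attempt and no reset: what is moved stays moved. The work goes in short steps, Python scripts to look and compute and a tool call to move; the robot and the scene stay as the last step left them, time stands still between calls to the robot, and variables do not carry over. Pictures are saved under pics/ and viewed, at most 10 in all, crops included, and the job is handed in when it is done.

Besides the shell and the picture viewer there is one more tool, called after "Request:" in YAML: its name, and indented under it one key for each argument. move_arm: Moves the arm, as the interface text tells. Shift numbers are shares of 12 cm and turn numbers shares of 180 degrees, none past 1 either way. Its arguments: {"type":"object","properties":{"travel":{"type":"array"},"twist":{"type":"array"},"jaw":{"type":"array"}},"required":["travel","twist","jaw"]}

```bash
mkdir -p pics
cat > h.py <<'E'
import numpy as np, cv2
from bench import r
from scipy.spatial.transform import Rotation as R
def K(n):
    c=r.calibration(n); f=200/np.tan(np.radians(c["fovy"])/2)
    return np.array([[f,0,c["cx"]],[0,f,c["cy"]],[0,0,1]]),np.array(c["D"],float),np.array(c["extrinsics"],float)
def pix2w(n,uv,z):
    k,D,T=K(n); p=cv2.undistortPoints(np.array(uv,float).reshape(-1,1,2),k,D).reshape(-1,2)
    d=np.c_[p,np.ones(len(p))]@T[:3,:3].T; o=T[:3,3]
    return o+d*((z-o[2])/d[:,2])[:,None]
def w2pix(n,P):
    k,D,T=K(n); Ti=np.linalg.inv(T)
    return cv2.projectPoints(np.array(P,float).reshape(-1,1,3),cv2.Rodrigues(Ti[:3,:3])[0],Ti[:3,3],k,D)[0].reshape(-1,2)
E
python3 - <<'E'
from h import *
np.set_printoptions(precision=1,suppress=True)
for n in("top","side"):
    cv2.imwrite(f"pics/{n}0.png",r.camera(n)); print(n,K(n)[2][:3,3],K(n)[2][:3,2])
    for q in("crate","door_pull","rail","cabinet","post_box","peg1","fingerboard","reamer"):
        print(q,[(round(d["confidence"],2),np.round(d["location"])) for d in r.look_for(n,q)])
s=r.observe();print(s["clock"],R.from_quat(s["tool_rot"]).as_matrix(),s["position"])
E
```

```text
top [ 448.4   -0.7 1070.4] [ 0.  0. -1.]
crate [(0.74, array([433., 293.])), (0.68, array([270., 189.])), (0.58, array([344., 152.]))]
door_pull [(0.94, array([230., 205.]))]
rail [(0.57, array([359., 109.]))]
cabinet [(0.64, array([193., 171.]))]
post_box [(0.91, array([377., 137.])), (0.7, array([347., 150.])), (0.46, array([271., 190.]))]
peg1 [(0.75, array([270., 191.])), (0.68, array([375., 189.])), (0.63, array([347., 225.])), (0.61, array([436., 155.])), (0.49, array([344., 151.]))]
fingerboard [(0.98, array([434., 234.])), (0.72, array([360., 108.]))]
reamer [(0.58, array([449., 168.]))]
side [ 998.3 -284.  1011.6] [-0.5  0.3 -0.8]
crate [(0.94, array([360., 171.])), (0.83, array([163., 171.]))]
door_pull [(0.9, array([387., 136.]))]
rail [(0.74, array([379., 279.])), (0.66, array([324., 260.]))]
cabinet [(0.84, array([436., 152.]))]
post_box [(0.57, array([291., 291.]))]
peg1 [(0.68, array([324., 262.])), (0.51, array([222., 314.]))]
fingerboard [(0.58, array([183., 236.]))]
reamer [(0.69, array([378., 283.])), (0.66, array([199., 299.]))]
0.9 [[ 0.9  0.4  0. ]
 [ 0.4 -0.9 -0. ]
 [ 0.   0.  -1. ]] [ 188.2 -463.2  256.3]
```

View pics/top0.png

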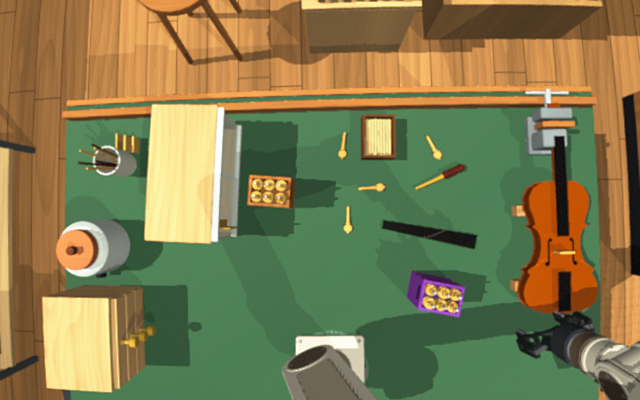

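View pics/side0.png

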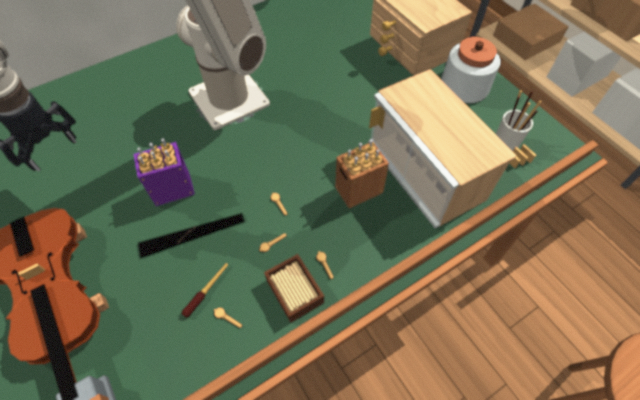

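The top picture shows two candidates for the crate. The red-brown one is at (270,190), in front of the cabinet, which matches the description. The purple one at (437,294) is the look-alike. The brass pull is at about (228,226) on the cabinet's front. I'll confirm in a crop.

Run:
```python
from h import *
im=cv2.imread("pics/top0.png")
a=cv2.resize(im[85:255,130:400],None,fx=2.9,fy=2.9,interpolation=cv2.INTER_CUBIC)
cv2.imwrite("pics/crop.png",a[:,:800])
np.set_printoptions(precision=1,suppress=True)
print(pix2w("top",[(270,190)],144),pix2w("top",[(228,226)],150), pix2w("top",[(90,112),(590,103)],45))
print(w2pix("top",[[0,0,0],[300,0,0],[600,0,0]]))
hsv=cv2.cvtColor(im,cv2.COLOR_BGR2HSV);print(hsv[177:208:3,250],hsv[190,244:254])
```

```text
[[504.8 140.2 144. ]] [[417.  246.1 150. ]] [[ 752.2  686.8   45. ]
 [ 741.  -757.4   45. ]]
[[329.7 368. ]
 [327.8 263.6]
 [325.7 158.8]]
[[ 14 176 231]
 [ 15 167 253]
 [ 15 173 239]
 [ 14 177 233]
 [ 14 175 220]
 [ 13 179 212]
 [ 16 178 205]
 [ 15 179 177]
 [ 13 180 159]
 [ 14 177 227]
 [ 68 113  72]] [[ 64  97  76]
 [ 68 117  70]
 [ 71 129  71]
 [ 36  91  76]
 [ 16 151 150]
 [ 14 171 216]
 [ 14 177 213]
 [ 13 174 138]
 [ 13 171  79]
 [ 14 174  79]]
```

View pics/crop.png

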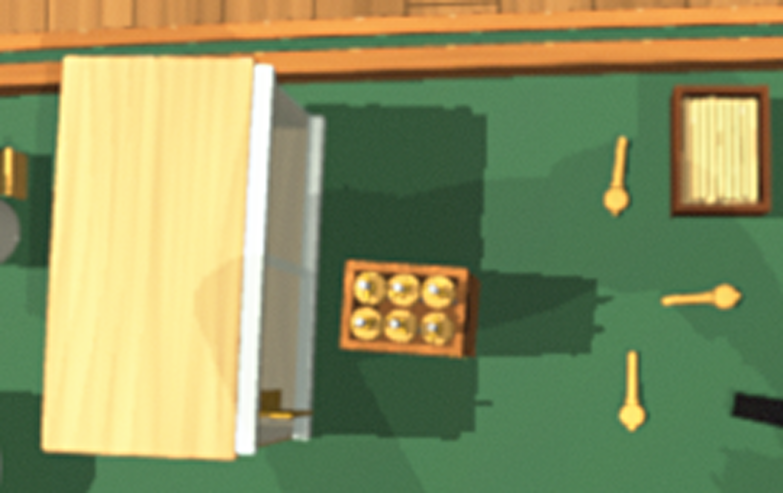

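The crop confirms it: the red-brown crate's rim has crop corners at (345,261), (468,268), (464,357) and (340,348), and it stands clear of the cabinet front. The pull is at about (285,410), and the way to the rail is free. Now the geometry.

Run:
```python
from h import *
np.set_printoptions(precision=1,suppress=True)
f=lambda p:np.array(p)/2.9+[130,85]
c=pix2w("top",f([(345,261),(468,268),(464,357),(340,348)]),142);print("crate",c,c.mean(0))
print("ang far/near",np.degrees(np.arctan2(*(c[0]-c[1])[[0,1]])),np.degrees(np.arctan2(*(c[3]-c[2])[[0,1]])))
print("cab top",pix2w("top",f([(272,66),(254,455),(64,57),(43,450)]),200))
print("cab botfront",pix2w("top",f([(323,117),(309,438)]),8))
print("pull185",pix2w("top",f([(262,390),(262,418),(282,390),(282,418)]),185),"pull115",pix2w("top",f([(310,413)]),115))
print("rail top front",pix2w("top",f([(2,85),(320,75),(620,66)]),45),"bottom",pix2w("top",f([(20,92),(320,82),(620,72)]),0))
print("pegs/box",pix2w("top",f([(625,137),(615,213),(663,301),(632,430),(632,352),(672,214),(672,88)]),5))
print("side pull",pix2w("side",[(374,124),(378,107)],185))
s=r.observe();print(R.from_quat(s["tool_rot"]).as_matrix())
```

```text
crate [[543.8 193.2 142. ]
 [535.2  86.4 142. ]
 [458.7  91.1 142. ]
 [468.5 198.6 142. ]] [501.6 142.3 142. ]
ang far/near 4.59802020150184 5.219021212826893
cab top [[701.  240.7 200. ]
 [381.7 258.2 200. ]
 [716.4 419.7 200. ]
 [387.5 437.4 200. ]]
cab botfront [[702.8 242.1   8. ]
 [383.1 259.6   8. ]]
pull185 [[434.1 255.2 185. ]
 [411.  255.5 185. ]
 [433.8 238.3 185. ]
 [410.7 238.7 185. ]] pull115 [[411.8 232.2 115. ]]
rail top front [[738.9 559.1  45. ]
 [735.3 236.4  45. ]
 [735.  -53.3  45. ]] bottom [[743.3 563.7   0. ]
 [740.7 246.8   0. ]
 [741.5 -55.5   0. ]]
pegs/box [[ 674.6  -58.5    5. ]
 [ 599.2  -46.9    5. ]
 [ 511.4  -92.     5. ]
 [ 385.7  -58.8    5. ]
 [ 461.9  -60.5    5. ]
 [ 596.9 -102.9    5. ]
 [ 722.7 -106.3    5. ]]
side pull [[455.8 208.4 185. ]
 [415.6 250.3 185. ]]
[[ 0.9  0.4  0. ]
 [ 0.4 -0.9 -0. ]
 [ 0.   0.  -1. ]]
```

```bash
cat > plan.py <<'E'
import sys
from h import *
# usage: plan.py x y z tilt_deg yaw_deg : shift and turn to that pose in move units
x,y,z,t,w=map(float,sys.argv[1:])
np.set_printoptions(precision=3,suppress=True)
s=r.observe(); C=R.from_quat(s["tool_rot"])
t=np.radians(t); c,s_=np.cos(t),np.sin(t)
T=R.from_euler("z",w,degrees=True)*R.from_matrix(np.array([[c,0,s_],[0,-1,0],[s_,0,-c]]))
p=np.array(s["position"])
print("t",s["clock"],"pos",p,"F",np.array(s["contact_force"]),"q",np.array(s["joint_pos"]))
print("travel",C.inv().apply(np.array([x,y,z])-p)/120,"twist",(C.inv()*T).as_rotvec()/np.pi)
E
python3 plan.py 380 142 250 45 0; python3 plan.py 450 -200 300 45 0
```

```text
t 0.9 pos [ 188.178 -463.247  256.344] F [ 0.406 -0.337  0.378] q [-1.185  0.241  0.005  1.335  0.     1.571]
travel [ 3.379 -4.071  0.053] twist [-0.048  0.247  0.116]
t 0.9 pos [ 188.178 -463.247  256.344] F [ 0.406 -0.337  0.378] q [-1.185  0.241  0.005  1.335  0.     1.571]
travel [ 2.847 -1.211 -0.364] twist [-0.048  0.247  0.116]
```

Request:
move_arm:
  travel:
    - [0.35,-0.15,-0.1]
    - [0.7,-0.45,-0.2]
    - [1,-0.7,-0.3]
    - [1,-1,-0.3]
    - [1,-1,-0.3]
  twist:
    - [0,0,0.03]
    - [0,0,0.06]
    - [0,0,0.1]
    - [0,0,0.116]
    - [0,0,0.116]
  jaw: [0,0,0,0,0]

```text
clock: 1.4
position: [253.3, -302.9, 292.8]
tool_rot: [1.0, 0.012, -0.0, -0.001]
contact_force: [0.3, -0.6, 0.8]
grip_width: 43.0
grip_force: 0.0
```

```bash
python3 plan.py 380 142 200 45 0
```

```text
t 1.4 pos [ 253.337 -302.939  292.817] F [ 0.331 -0.558  0.833] q [-0.875  0.018 -0.16   1.395  0.     2.242]
travel [ 1.148 -3.679  0.778] twist [-0.004  0.25   0.007]
```

Request:
move_arm:
  travel:
    - [0.3,-0.4,0]
    - [0.6,-0.8,0]
    - [0.8,-1,0]
    - [0.8,-1,0]
  twist:
    - [0,0,0]
    - [0,0,0]
    - [0,0,0]
    - [0,0,0]
  jaw: [0,0,0,0]

```text
clock: 1.8
position: [350.5, -181.7, 292.4]
tool_rot: [1.0, 0.015, 0.001, -0.0]
contact_force: [0.8, -1.2, -0.9]
grip_width: 42.5
grip_force: 0.0
```

Request:
move_arm:
  travel:
    - [0,-0.4,0]
    - [0,-0.8,0]
    - [0.1,-1,0]
    - [0.1,-1,0]
  twist:
    - [0,0.04,0]
    - [0,0.08,0]
    - [0,0.12,0]
    - [0,0.125,0]
  jaw: [0,0,0,0]

```text
clock: 2.2
position: [354.9, -63.0, 291.0]
tool_rot: [0.981, 0.012, 0.196, -0.002]
contact_force: [-1.3, 0.2, 0.5]
grip_width: 42.7
grip_force: 0.0
```

```bash
python3 plan.py 380 142 200 45 0
```

```text
t 2.2 pos [354.864 -62.977 291.016] F [-1.277  0.202  0.458] q [-0.259 -0.347 -0.527  1.01   0.107  2.879]
travel [-0.059 -1.703  0.797] twist [-0.004  0.125  0.007]
```

Request:
move_arm:
  travel:
    - [0,-0.4,0.1]
    - [0,-0.8,0.2]
    - [0,-1,0.2]
    - [0,-1,0.2]
  twist:
    - [0,0.04,0]
    - [0,0.08,0]
    - [0,0.12,0]
    - [0,0.125,0.007]
  jaw: [0,0,0,0]

```text
clock: 2.6
position: [361.1, 16.2, 265.4]
tool_rot: [0.925, 0.018, 0.38, -0.016]
contact_force: [-1.1, -0.4, 0.3]
grip_width: 42.4
grip_force: 0.0
```

```bash
python3 plan.py 385 142 160 45 0
```

```text
t 2.6 pos [361.115  16.151 265.383] F [-1.122 -0.444  0.296] q [ 0.027 -0.606 -0.913  0.485  0.024  3.139]
travel [-0.453 -1.025  0.809] twist [-0.013  0.002  0.007]
```

Request:
move_arm:
  travel:
    - [0,0,0]
    - [0,0,0]
    - [0,0,0]
    - [0,0,0]
    - [0,0,0]
  twist:
    - [0,0,-0.045]
    - [0,0,-0.09]
    - [0,0,-0.14]
    - [0,0,-0.19]
    - [0,0,-0.23]
  jaw: [0,0,0,0,0]

```text
clock: 3.1
position: [366.4, 14.1, 272.4]
tool_rot: [0.858, 0.343, 0.362, 0.123]
contact_force: [0.3, 0.9, 0.4]
grip_width: 42.5
grip_force: 0.0
```

Request:
move_arm:
  travel:
    - [0,0,0]
    - [0,0,0]
    - [0,0,0]
    - [0,0,0]
    - [0,0,0]
  twist:
    - [0,0,-0.045]
    - [0,0,-0.09]
    - [0,0,-0.14]
    - [0,0,-0.19]
    - [0,0,-0.23]
  jaw: [0,0,0,0,0]

```text
clock: 3.6
position: [366.4, 14.1, 272.4]
tool_rot: [0.681, 0.624, 0.295, 0.243]
contact_force: [-0.5, 0.9, -1.4]
grip_width: 42.9
grip_force: 0.0
```

Request:
move_arm:
  travel:
    - [0,0,0]
    - [0,0,0]
    - [0,0,0]
    - [0,0,0]
    - [0,0,0]
  twist:
    - [0,0,-0.045]
    - [0,0,-0.09]
    - [0,0,-0.14]
    - [0,0,-0.19]
    - [0,0,-0.23]
  jaw: [0,0,0,0,0]

```text
clock: 4.1
position: [366.4, 14.1, 272.4]
tool_rot: [0.417, 0.825, 0.191, 0.332]
contact_force: [-0.5, -0.4, -0.9]
grip_width: 43.0
grip_force: 0.0
```

```bash
sed -i 's/\[\[c,0,s_\],\[0,-1,0\],\[s_,0,-c\]\]/[[-c,0,s_],[0,1,0],[-s_,0,-c]]/' plan.py; python3 plan.py 385 142 160 45 0
```

```text
t 4.1 pos [366.423  14.062 272.362] F [-0.502 -0.437 -0.889] q [ 0.021 -0.6   -0.897  0.489  0.023  0.966]
travel [1.164 0.152 0.812] twist [ 0.011 -0.006 -0.303]
```

Request:
move_arm:
  travel:
    - [0.2,0,0.1]
    - [0.4,0.05,0.2]
    - [0.6,0.1,0.4]
    - [0.8,0.1,0.5]
    - [0.95,0.1,0.6]
  twist:
    - [0,0,-0.045]
    - [0,0,-0.09]
    - [0,0,-0.14]
    - [0,0,-0.19]
    - [0.01,0,-0.23]
  jaw: [0,0,0,0,0]

```text
clock: 4.6
position: [374.5, 118.7, 182.7]
tool_rot: [0.103, 0.922, 0.048, 0.371]
contact_force: [-0.2, -1.0, -0.1]
grip_width: 42.6
grip_force: 0.0
```

```bash
python3 plan.py 395 142 80 45 0
```

```text
t 4.6 pos [374.514 118.695 182.65 ] F [-0.159 -0.951 -0.077] q [ 0.566 -0.313 -1.021  0.176 -0.37   0.655]
travel [0.5   0.075 0.737] twist [ 0.003 -0.007 -0.072]
```

Request:
move_arm:
  travel:
    - [0.15,0,0.2]
    - [0.25,0.05,0.4]
    - [0.4,0.07,0.6]
    - [0.5,0.07,0.74]
    - [0.5,0.07,0.74]
  twist:
    - [0,0,-0.035]
    - [0,0,-0.07]
    - [0,-0.01,-0.07]
    - [0,-0.01,-0.07]
    - [0,-0.01,-0.07]
  jaw: [0,0,0,0,0]

```text
clock: 5.1
position: [411.0, 157.7, 90.9]
tool_rot: [0.007, 0.927, -0.002, 0.376]
contact_force: [0.1, -0.9, -0.4]
grip_width: 42.5
grip_force: 0.0
```

```bash
python3 plan.py 410 142 30 45 0;python3 - <<'E'
from h import *
cv2.imwrite("pics/side1.png",cv2.resize(r.camera("side")[60:300,200:520],None,fx=2.4,fy=2.4))
E
```

```text
t 5.1 pos [410.988 157.678  90.906] F [ 0.062 -0.867 -0.399] q [ 0.635  0.11  -1.08  -0.279 -0.433  0.499]
travel [ 0.358 -0.132  0.359] twist [-0.003 -0.005 -0.004]
```

View pics/side1.png

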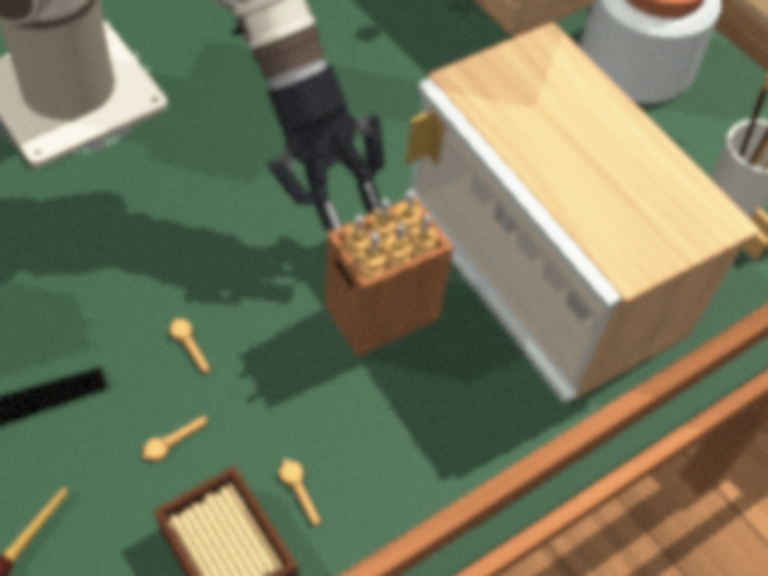

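The side crop shows the half-open gripper just behind the crate, at about (345,190), level with its middle and clear of the pull at (425,135). Next I lower it behind the crate's base.

Request:
move_arm:
  travel:
    - [0.1,-0.05,0.12]
    - [0.17,-0.1,0.23]
    - [0.24,-0.13,0.33]
    - [0.29,-0.13,0.42]
    - [0.29,-0.13,0.42]
  twist:
    - [0,0,0]
    - [0,0,0]
    - [0,0,0]
    - [0,0,0]
    - [0,0,0]
  jaw: [0,0,0,0,0]

```text
clock: 5.65
position: [435.4, 154.2, 40.0]
tool_rot: [0.01, 0.929, -0.006, 0.37]
contact_force: [-0.9, 0.2, 0.2]
grip_width: 42.8
grip_force: 0.0
```

```bash
python3 plan.py 440 142 30 45 0
```

```text
t 5.65 pos [435.367 154.156  40.027] F [-0.88  0.17  0.2 ] q [ 0.578  0.329 -1.084 -0.504 -0.402  0.46 ]
travel [ 0.028 -0.1    0.089] twist [-0.006 -0.009 -0.004]
```

Request:
move_arm:
  travel:
    - [0.02,-0.05,0.04]
    - [0.03,-0.1,0.08]
    - [0.03,-0.1,0.09]
    - [0.03,-0.1,0.09]
  twist:
    - [0,0.015,0]
    - [-0.005,0.03,0]
    - [-0.005,0.03,0]
    - [-0.005,0.03,0]
  jaw: [0,0,0,0]

```text
clock: 6.05
position: [439.6, 142.6, 31.2]
tool_rot: [0.007, 0.945, 0.003, 0.328]
contact_force: [-0.4, 0.2, -0.9]
grip_width: 42.8
grip_force: 0.0
```

```bash
python3 plan.py 450 142 30 40 0
```

```text
t 6.05 pos [439.623 142.554  31.19 ] F [-0.379  0.213 -0.878] q [ 0.49   0.3   -1.035 -0.373 -0.295  0.411]
travel [-0.062 -0.004  0.061] twist [ 0.    -0.01  -0.005]
```

Request:
move_arm:
  travel:
    - [-0.05,0,0.04]
    - [-0.105,0,0.082]
    - [-0.158,0,0.123]
    - [-0.21,0,0.164]
    - [-0.263,0,0.205]
  twist:
    - [0,0,0]
    - [0,0,0]
    - [0,0,0]
    - [0,0,0]
    - [0,0,0]
  jaw: [0,0,0,0,0]

```text
clock: 6.55
position: [475.9, 142.1, 28.4]
tool_rot: [0.005, 0.946, 0.002, 0.324]
contact_force: [-7.6, 0.6, 4.9]
grip_width: 42.8
grip_force: 4.4
```

```bash
python3 plan.py 520 142 30 38 0;python3 - <<'E'
from h import *
a,b=r.camera("side")[60:300,200:520],r.camera("top")[90:250,180:380]
cv2.imwrite("pics/p2.png",np.hstack([cv2.resize(a,(400,300)),cv2.resize(b,(375,300))]))
E
```

```text
t 6.55 pos [475.882 142.124  28.375] F [-7.596  0.625  4.87 ] q [ 0.435  0.339 -0.956 -0.338 -0.261  0.362]
travel [-0.299  0.002  0.215] twist [ 0.    -0.001 -0.003]
```

View pics/p2.png

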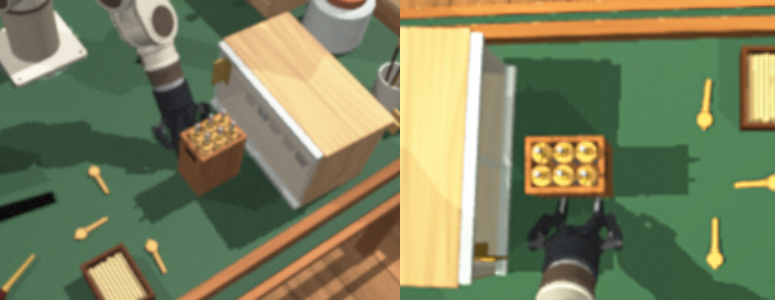

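The crop shows the crate upright and squared by the two fingers, about 25 mm clear of the cabinet channel; the top view has it at about (565,165). The push force is 7.6 N, so it is sliding. I'll keep pushing.

Request:
move_arm:
  travel:
    - [-0.06,0,0.045]
    - [-0.12,0,0.089]
    - [-0.18,0,0.133]
    - [-0.24,0,0.177]
    - [-0.3,0,0.22]
  twist:
    - [0,0,0]
    - [0,0,0]
    - [0,0,0]
    - [0,0,0]
    - [0,0,0]
  jaw: [0,0,0,0,0]

```text
clock: 7.15
position: [522.8, 142.0, 30.3]
tool_rot: [0.005, 0.946, 0.002, 0.325]
contact_force: [-4.5, 0.4, -1.7]
grip_width: 42.3
grip_force: 2.0
```

```bash
python3 plan.py 560 142 30 38 0
```

```text
t 7.15 pos [522.761 141.951  30.301] F [-4.548  0.356 -1.69 ] q [ 0.383  0.38  -0.855 -0.29  -0.231  0.319]
travel [-0.243  0.003  0.193] twist [ 0.    -0.    -0.004]
```

Request:
move_arm:
  travel:
    - [-0.065,0,0.051]
    - [-0.13,0,0.102]
    - [-0.195,0,0.153]
    - [-0.26,0,0.204]
    - [-0.325,0,0.255]
  twist:
    - [0,0,0]
    - [0,0,0]
    - [0,0,0]
    - [0,0,0]
    - [0,0,0]
  jaw: [0,0,0,0,0]

```text
clock: 7.65
position: [573.4, 141.6, 30.9]
tool_rot: [0.006, 0.945, 0.003, 0.326]
contact_force: [-4.5, 1.3, -2.7]
grip_width: 42.6
grip_force: 2.0
```

Request:
move_arm:
  travel:
    - [-0.065,0,0.05]
    - [-0.13,0,0.1]
    - [-0.195,0,0.15]
    - [-0.26,0,0.2]
    - [-0.31,0,0.238]
  twist:
    - [0,0,0]
    - [0,0,0]
    - [0,0,0]
    - [0,0,0]
    - [0,0,0]
  jaw: [0,0,0,0,0]

```text
clock: 8.15
position: [620.6, 141.3, 31.7]
tool_rot: [0.006, 0.945, 0.003, 0.326]
contact_force: [-3.7, 0.5, -2.5]
grip_width: 42.8
grip_force: 2.1
```

```bash
python3 plan.py 643 142 30 38 0;python3 - <<'E'
from h import *
a,b=r.camera("side")[100:340,200:520],r.camera("top")[90:250,180:380]
cv2.imwrite("pics/p3.png",np.hstack([cv2.resize(a,(400,300)),cv2.resize(b,(375,300))]))
E
```

```text
t 8.15 pos [620.63  141.265  31.695] F [-3.732  0.52  -2.456] q [ 0.304  0.479 -0.628 -0.178 -0.185  0.255]
travel [-0.138  0.008  0.126] twist [ 0.     0.    -0.004]
```

View pics/p3.png

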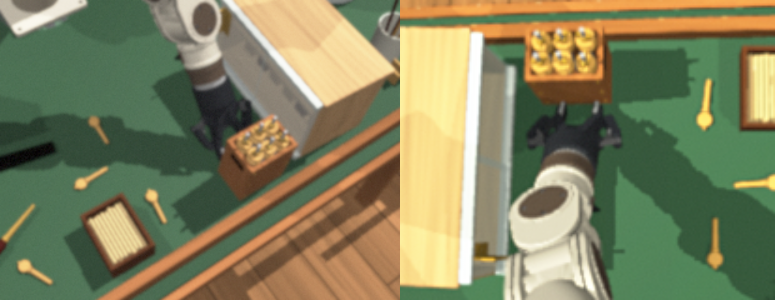

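The crop shows the crate upright and close to the rail, with a small gap left; the top view has it at about (565,55). I'll finish in small steps and watch the force.

Request:
move_arm:
  travel:
    - [-0.025,0,0.022]
    - [-0.05,0,0.044]
    - [-0.075,0,0.065]
    - [-0.1,0,0.085]
  twist:
    - [0,0,0]
    - [0,0,0]
    - [0,0,0]
    - [0,0,0]
  jaw: [0,0,0,0]

```text
clock: 8.65
position: [634.7, 141.2, 30.8]
tool_rot: [0.005, 0.945, 0.003, 0.326]
contact_force: [-5.9, -0.6, 0.7]
grip_width: 42.4
grip_force: 3.0
```

Request:
move_arm:
  travel:
    - [-0.013,0,0.01]
    - [-0.026,0,0.02]
    - [-0.039,0,0.03]
    - [-0.039,0,0.03]
  twist:
    - [0,0,0]
    - [0,0,0]
    - [0,0,0]
    - [0,0,0]
  jaw: [0,0,0,0]

```text
clock: 9.05
position: [641.0, 141.2, 30.9]
tool_rot: [0.006, 0.945, 0.003, 0.326]
contact_force: [-3.8, -0.6, -1.7]
grip_width: 42.5
grip_force: 1.6
```

Request:
move_arm:
  travel:
    - [-0.013,0,0.01]
    - [-0.026,0,0.02]
    - [-0.026,0,0.02]
  twist:
    - [0,0,0]
    - [0,0,0]
    - [0,0,0]
  jaw: [0,0,0]

```text
clock: 9.35
position: [643.9, 141.1, 30.7]
tool_rot: [0.005, 0.946, 0.003, 0.325]
contact_force: [-9.0, 0.1, 3.2]
grip_width: 42.4
grip_force: 4.6
```

Request:
move_arm:
  travel:
    - [-0.013,0,0.01]
    - [-0.026,0,0.02]
    - [-0.026,0,0.02]
  twist:
    - [0,0,0]
    - [0,0,0]
    - [0,0,0]
  jaw: [0,0,0]

```text
clock: 9.65
position: [644.4, 140.9, 29.9]
tool_rot: [0.005, 0.946, 0.002, 0.323]
contact_force: [-26.3, -1.3, 17.1]
grip_width: 42.7
grip_force: 12.9
```

The crate is firmly against the rail at 26 N. Now I back off.

Request:
move_arm:
  travel:
    - [0.03,0,-0.024]
    - [0.13,0,-0.1]
    - [0.33,0,-0.27]
    - [0.5,0,-0.45]
    - [0.6,0,-0.6]
  twist:
    - [0,0,0]
    - [0,0,0]
    - [0,0,0]
    - [0,0,0]
    - [0,0,0]
  jaw: [0,0,0,0,0]

```text
clock: 10.15
position: [547.7, 141.9, 44.2]
tool_rot: [0.006, 0.945, 0.003, 0.327]
contact_force: [0.2, -0.7, -0.8]
grip_width: 42.7
grip_force: 0.0
```

```bash
python3 plan.py 360 142 200 0 90
python3 - <<'E'
from h import *
a,b=r.camera("side")[100:340,200:520],r.camera("top")[90:250,180:380]
cv2.imwrite("pics/p4.png",np.hstack([cv2.resize(a,(400,300)),cv2.resize(b,(375,300))]))
E
```

```text
t 10.15 pos [547.696 141.876  44.182] F [ 0.22  -0.666 -0.82 ] q [ 0.36   0.37  -0.792 -0.226 -0.219  0.301]
travel [ 0.427 -0.002 -1.988] twist [-0.165  0.168 -0.484]
```

View pics/p4.png

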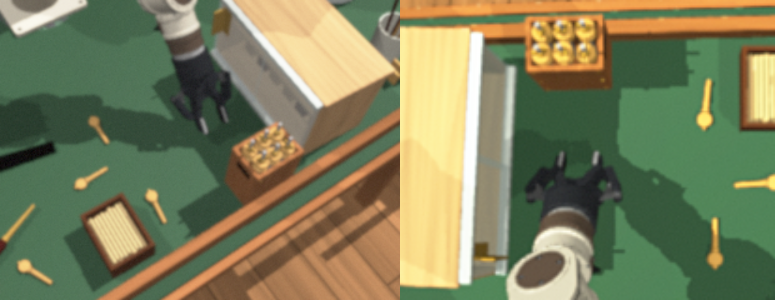

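The crop shows the crate upright and square against the rail at (565,50), with the gripper clear. Next I straighten the tool, close the jaws and go to the near side of the pull.

Request:
move_arm:
  travel:
    - [0.1,0,-0.2]
    - [0.15,0,-0.4]
    - [0.2,0,-0.6]
    - [0.2,0,-0.8]
    - [0.2,0,-1]
  twist:
    - [0,0.04,0]
    - [0,0.08,0]
    - [0,0.12,0]
    - [0,0.16,0]
    - [0,0.2,0]
  jaw: [-1,-1,-1,-1,-1]

```text
clock: 10.75
position: [459.7, 142.6, 122.2]
tool_rot: [0.005, 0.999, 0.005, 0.041]
contact_force: [0.7, 0.1, -0.9]
grip_width: 0.2
grip_force: 0.0
```

```bash
python3 plan.py 360 150 200 0 90
```

```text
t 10.75 pos [459.661 142.554 122.228] F [ 0.717  0.131 -0.87 ] q [ 0.31   0.256 -0.352  0.882 -0.016  0.319]
travel [ 0.776  0.061 -0.713] twist [-0.018  0.023 -0.503]
```

Request:
move_arm:
  travel:
    - [0.2,0,-0.2]
    - [0.4,0,-0.4]
    - [0.6,0,-0.6]
    - [0.77,0,-0.7]
    - [0.77,0,-0.7]
  twist:
    - [0,0.025,0]
    - [0,0.025,-0.045]
    - [0,0.025,-0.09]
    - [0,0.025,-0.135]
    - [0,0.025,-0.18]
  jaw: [-1,-1,-1,-1,-1]

```text
clock: 11.25
position: [360.4, 143.0, 198.5]
tool_rot: [-0.278, 0.961, -0.007, 0.005]
contact_force: [0.8, 0.0, -1.0]
grip_width: 0.2
grip_force: 0.0
```

Request:
move_arm:
  travel:
    - [0,0,0]
    - [0,0,0]
    - [0,0,0]
    - [0,0,0]
    - [0,0,0]
  twist:
    - [0,0,-0.045]
    - [0,0,-0.09]
    - [0,0,-0.135]
    - [0,0,-0.18]
    - [0,0,-0.22]
  jaw: [-1,-1,-1,-1,-1]

```text
clock: 11.75
position: [361.8, 143.0, 196.9]
tool_rot: [-0.586, 0.81, -0.008, 0.001]
contact_force: [-0.3, -0.2, 0.0]
grip_width: 0.2
grip_force: 0.0
```

```bash
python3 plan.py 365 233 175 0 90
```

```text
t 11.75 pos [361.845 142.994 196.919] F [-0.252 -0.242  0.007] q [ 0.387  0.057 -0.375  1.133 -0.015 -0.865]
travel [-0.722  0.212  0.174] twist [-0.004 -0.003 -0.101]
```

Request:
move_arm:
  travel:
    - [-0.3,0.1,0.1]
    - [-0.6,0.18,0.17]
    - [-0.72,0.21,0.17]
    - [-0.72,0.21,0.17]
  twist:
    - [0,0,-0.045]
    - [0,0,-0.09]
    - [0,0,-0.1]
    - [0,0,-0.1]
  jaw: [-1,-1,-1,-1]

```text
clock: 12.15
position: [364.6, 234.2, 174.7]
tool_rot: [-0.704, 0.71, -0.007, -0.001]
contact_force: [-0.4, 0.3, 0.0]
grip_width: 0.1
grip_force: 0.0
```

```bash
python3 plan.py 400 233 175 0 90
python3 - <<'E'
from h import *
a,b=r.camera("side")[60:220,300:510],r.camera("top")[150:290,150:335]
cv2.imwrite("pics/p5.png",np.hstack([cv2.resize(a,(400,304)),cv2.resize(b,(400,304))]))
E
```

```text
t 12.15 pos [364.575 234.181 174.708] F [-0.363  0.33   0.049] q [ 0.58   0.166 -0.311  1.093 -0.015 -0.983]
travel [ 0.008 -0.295  0.   ] twist [-0.003 -0.004 -0.002]
```

View pics/p5.png

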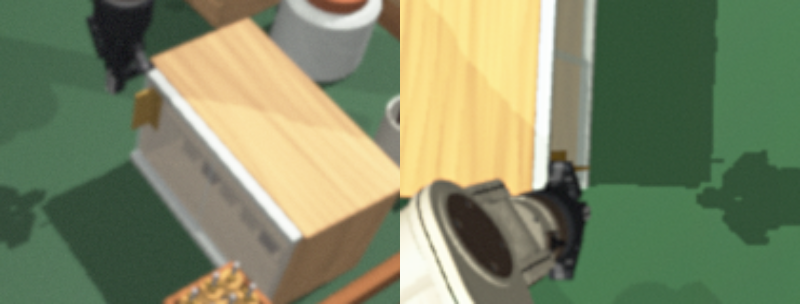

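The crop shows the closed gripper just short of the pull, in line with it: the pull is at (145,108) in the side view, with the fingertips up and left of it, clear of the cabinet. Now I push the door along its slide.

Request:
move_arm:
  travel:
    - [0.005,-0.1,0]
    - [0.01,-0.2,0]
    - [0.015,-0.3,0]
    - [0.02,-0.4,0]
    - [0.025,-0.5,0]
  twist:
    - [0,0,0]
    - [0,0,0]
    - [0,0,0]
    - [0,0,0]
    - [0,0,0]
  jaw: [-1,-1,-1,-1,-1]

```text
clock: 12.75
position: [423.7, 227.8, 174.4]
tool_rot: [-0.704, 0.711, -0.007, -0.003]
contact_force: [-1.6, -0.4, 1.8]
grip_width: -0.1
grip_force: 0.9
```

Request:
move_arm:
  travel:
    - [0.006,-0.12,0]
    - [0.012,-0.24,0]
    - [0.018,-0.36,0]
    - [0.024,-0.48,0]
    - [0.03,-0.6,0]
  twist:
    - [0,0,0]
    - [0,0,0]
    - [0,0,0]
    - [0,0,0]
    - [0,0,0]
  jaw: [-1,-1,-1,-1,-1]

```text
clock: 13.25
position: [495.4, 223.6, 174.4]
tool_rot: [-0.704, 0.71, -0.006, -0.003]
contact_force: [-1.2, 0.3, 1.1]
grip_width: -0.3
grip_force: 0.9
```

```bash
python3 plan.py 536 225 175 0 90
```

```text
t 13.25 pos [495.372 223.65  174.447] F [-1.201  0.269  1.114] q [ 0.431  0.375 -0.026  1.172 -0.014 -1.13 ]
travel [-0.014 -0.338 -0.003] twist [-0.001 -0.004 -0.003]
```

Request:
move_arm:
  travel:
    - [-0.01,-0.1,0]
    - [-0.01,-0.2,0]
    - [-0.01,-0.28,0]
    - [-0.01,-0.3,0]
  twist:
    - [0,0,0]
    - [0,0,0]
    - [0,0,0]
    - [0,0,0]
  jaw: [-1,-1,-1,-1]

```text
clock: 13.65
position: [531.8, 224.5, 174.5]
tool_rot: [-0.703, 0.711, -0.007, -0.003]
contact_force: [-1.6, -0.4, -0.1]
grip_width: 0.3
grip_force: 0.7
```

Request:
move_arm:
  travel:
    - [0,-0.03,0]
    - [0,-0.06,0]
    - [0,-0.06,0]
  twist:
    - [0,0,0]
    - [0,0,0]
    - [0,0,0]
  jaw: [-1,-1,-1]

```text
clock: 13.95
position: [532.2, 224.5, 174.5]
tool_rot: [-0.704, 0.71, -0.003, -0.007]
contact_force: [-15.6, -0.4, 7.3]
grip_width: -0.2
grip_force: 7.7
```

The door is at its stop (15.6 N). I back off and check.

Request:
move_arm:
  travel:
    - [0,0.06,0]
    - [0.05,0.25,0]
    - [0.15,0.5,-0.1]
    - [0.3,0.6,-0.3]
    - [0.4,0.6,-0.5]
  twist:
    - [0,0,0]
    - [0,0,0]
    - [0,0,0]
    - [0,0,0]
    - [0,0,0]
  jaw: [-1,-1,-1,-1,-1]

```text
clock: 14.45
position: [462.9, 177.7, 235.9]
tool_rot: [-0.704, 0.71, -0.007, -0.003]
contact_force: [0.0, 0.2, -0.5]
grip_width: -0.3
grip_force: 0.0
```

Run:
```python
from h import *
a,b=r.camera("side")[60:300,200:520],r.camera("top")[90:250,180:380]
cv2.imwrite("pics/p6.png",np.hstack([cv2.resize(a,(400,300)),cv2.resize(b,(375,300))]))
```

```text
(no output)
```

View pics/p6.png

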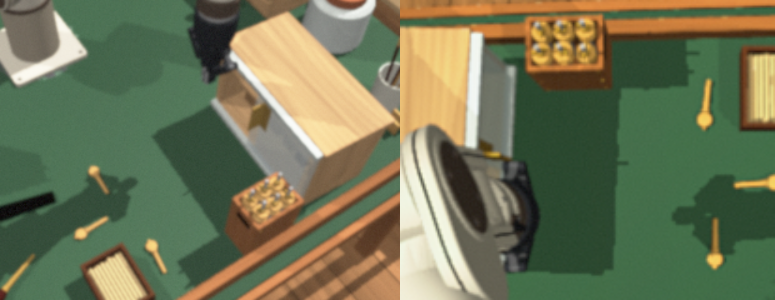

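The crop shows the door open, with its pull at (258,110) in the middle of the front. The crate is upright against the rail at (268,210), the pegs lie where they were, and the arm touches nothing. I hand in.

```bash
python3 -c "
from bench import r
print(r.hand_in())"
```

```text
the job is handed in; nothing more can be done
None
```

The job is handed in: the crate stands upright and flat against the back rail, the glass door is pushed to its stop, and in the last picture the pegs and box lie where they were; the hand-in gave no verdict.

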